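# Scan the stock tag on the tilted easel and log it

### The arm

A 7-joint arm with a two-finger parallel gripper is mounted at the origin on the work surface. World frame = base frame: x ahead of the robot, y to its left, z up, the work surface at z = 0. Lengths are in m, angles in rad, forces in N, time in s.
With the tool pointing down it reaches from about 0.425 to 0.95 m from the base axis. Payload 16.7 kg.
Tool frame: the origin (TCP) lies on the front face of the gripper's body, between the roots of the fingers; the fingertips stand 97 mm ahead of it and the grasp point (between the pads) lies r.grasp_offset ahead of it (r.grasp_offset is the distance from the TCP to the grasp point, in m); z points along the fingers, y is the line along which they close (so a half turn about z gives the same grasp; the last joint's range is limited). The gripper opens to 94 mm and grips with 3 to 60 N. Pads are 16 mm wide; open, the fingers measure 119 mm over their backs; the gripper's body (75 mm by 177 mm) begins 78 mm behind the grasp point.
Start: joints at [1.127, 0.426, 0.074, 1.606, -0.034, 1.111, -0.067], TCP at [0.195, -0.646, 0.303] pointing down, gripper open.
Joint ranges: [-2.85, 2.85], [-0.5, 2.14], [-1.23, 1.37], [0.21, 2.46], [-1.02, 4.16], [0.16, 2.05], [-2.73, 2.73]. Speed limits (rad/s): [1.89, 1.89, 2.39, 2.39, 3.01, 3.01, 3.01].

### API

Orientations are given as [roll, pitch, yaw] about the fixed x, y, z axes, in that order (R = Rz(yaw) Ry(pitch) Rx(roll)).
In Python, from rig import telemetry, optics, order, r gives the robot as it stands. The module is installed in compiled form; this text tells all that it offers.
- The arm moves only by the shell command python3 -m crank 'ROWS'. ROWS is JSON, one flat list of numbers, 7 for each row, row after row: the shift along the tool's x, y, z in mm, then the turn, a rotation vector about the tool's x, y, z in degrees, then the closure, from 0 (fully open) to 1 (shut). A call has exactly 5 rows; each row is the pose to reach, as a shift and turn from the pose commanded when the call began, along the tool's axes at that moment; what a row does not reach only later rows make up. A row lasts 1/10 s, in which the tool goes at most 50 mm and 8.59 degrees, less where a joint would pass 70% of its speed; a pose out of reach is approached as far as the arm can. A call with a gripper value outside its range is refused whole. The fingers move at their own pace and stop on an object; the grip force is fixed at half the most. Time passes only in rows, so rows that repeat a pose let the fingers close, or fill a call up. It gives the time, the measured TCP pose, the force, the opening and the grip force at its end, in the units of the state.
- telemetry.observe(): the state, without advancing time (a new reading comes with each control period).
- optics.grab_frame(name): name is "scene" or "top" or "wrist"; returns a dict with "image" (480x640x3 uint8, red, green, blue), "K" (3x3 intrinsics, pixels), "R" (3x3) and "t" (3): a world point X has camera coordinates R X + t. Camera axes: x right, y down, z forward; pixel columns grow to the right and rows downward; lengths in m; the calibration is good to about 2 mm. A picture is of the moment at which its call begins. There is no depth.
- order.finish_job(): hands the job in; it is judged then, once.
The state is a dict: "clock": time; "joints": joint angles; "joint_vel": joint speeds; "joint_efforts": joint torques, N m; "position": TCP position; "orientation": TCP orientation; "force": force on the tool from outside, world axes, zero at the start; "ft_torque": the same for the moment, N m; "opening": opening from 0.0 (shut) to 1.0 (fully open); "gripper_force": force on a finger pad.
Only numpy, scipy, OpenCV 4.12 (cv2) and the standard library are available. Lean on these libraries where they do the work, as an engineer would, in place of code of your own. Each camera call takes 0.05 s, during which the arm holds its last target. There are 200 camera calls.

### The job

Log the tagged item: press the round key on the logger, then pick up the hand scanner and hold the rubber hood of its nose gently, centred and square, on the barcode plate of the tilted bamboo panel with the spring hood about half pushed in, steady for a good second. After that press the long bar-shaped key to store it, and leave the scanner lying upright on the middle of its cork mat. Never press the square key, press one key at a time, do not push the panel out of its tilt and leave the other things on the table where they are.

Things in the scene. Friction and masses are not known exactly. Their poses are not given: they have to be found in the camera images.
- scanner: loose hand scanner, 0.2 kg, a lying bar: grey handle 105 long, 36 wide, 42 mm high; black head 46 wide, 44 mm high at its -x end with a round rubber hood sticking out along -x. Origin: centre of its underside, x from -65 mm (front of head) to +70 mm (rear), z up. Grip the handle across y at about x = 10 mm, 25 mm above the underside, with 40 N. Once gripped its pose is not told: note it before.
- muzzle (a point): centre of the flat front face of the scanner's head, at (-65, 0, 22) mm in its frame, axes as the scanner's. The round hood (30 mm across) stands out from here along -x on a steel collar (36 mm) that is set differently each time: the hood's face is 17 to 31 mm ahead of this point, not told, so feel for contact. The hood slides in 8 mm on a spring: 1 N to start, 4 N half in, 7 N at its rigid stop.
- mat: fixed cork mat, 220 x 120 x 4 mm, flat on the table, on one side (either) of the easel; origin at the centre of its underside, x along its length. The scanner starts on it.
- easel: fixed bamboo base of the easel, 100 x 130 x 24 mm, on the table, with two cheeks 52 mm high; origin on the table, 10 mm in front of its centre. The panel it carries faces its +x side (away from the robot), hinged on a line parallel to y, 44 mm above the table and 25 mm in front (+x) of the origin.
- panel (a joint): how far the bamboo panel (104 wide, 112 high, 10 mm thick) leans back from upright, rad (0.40 to 0.66). Its hinge holds by friction: it stays put under gentle presses but gives way beyond roughly 13 N on the plate.
- tag (a point): centre of the face of the rigid aluminium barcode plate (56 wide, 50 mm high, 3 mm proud) in the middle of the panel, 60 mm from the hinge. The frame tilts with the panel: x is the plate's normal (outward and up), y across it, z up the slope. To scan, the scanner's x axis lies along this x axis with the hood's face on this point; its roll does not matter.
- key_round (a joint): travel of the round key on the logger: 0 m up, 0.006 m fully down; spring 1.5 N at first touch, 5 N fully down. It counts as pressed beyond 4 mm.
- key_round_top (a point): centre of the top of the round key, 30 mm across, black, which stands 16 mm above its flat aluminium surround (58 x 46 x 6 mm). The top lies 52 mm above the table. z is up, y runs along the row of keys.
- key_square (a joint): travel of the square key on the logger: 0 m up, 0.006 m fully down; spring 1.5 N at first touch, 5 N fully down. It counts as pressed beyond 4 mm.
- key_square_top (a point): centre of the top of the square key, 28 x 28 mm, black, which stands 16 mm above its flat aluminium surround (58 x 46 x 6 mm). The top lies 52 mm above the table. z is up, y runs along the row of keys.
- key_bar (a joint): travel of the bar key on the logger: 0 m up, 0.006 m fully down; spring 1.5 N at first touch, 5 N fully down. It counts as pressed beyond 4 mm.
- key_bar_top (a point): centre of the top of the bar key, 50 x 18 mm, long across the row, black, which stands 16 mm above its flat aluminium surround (58 x 46 x 6 mm). The top lies 52 mm above the table. z is up, y runs along the row of keys.
- clamp: bystander: aluminium record clamp, 80 mm across, 40 mm high; origin under its centre
- tray: bystander: clear acrylic cartridge tray, 100 x 160 x 30 mm; origin under its centre
- screwdriver: bystander: yellow screwdriver, 180 mm long, lying along its x
Not all that is in view belongs to the job. What is meant by the scanner is not pink, turquoise or yellow, and is the smaller of those in its own colour.

How it is judged:
By the outcome, as a careful person would: the job done as asked, in the order asked, and still so for the second after the job is handed in, with the robot touching nothing.
It also fails if it takes over 72 s, if anything falls off the work surface, if the arm or the gripper's body presses on something with over 40 N, if the wrist force passes 120 N, or if a joint passes its speed limit or range.

## Working session

There is one attempt and no reset: what is moved stays moved. The work goes in short steps, Python scripts to look and compute and a shell command to move; the robot and the scene stay as the last step left them, time stands still between calls to the robot, and variables do not carry over. Pictures are saved under pics/ and viewed, at most 10 in all, crops included, and the job is handed in when it is done.

```bash
mkdir -p pics
python3 - <<'E'
from rig import telemetry, optics, r
import cv2,pickle,numpy as np
s=telemetry.observe(); print(s, r.grasp_offset)
for n in("scene","top"):
    f=optics.grab_frame(n); pickle.dump(f,open(f"pics/{n}0.pkl","wb")); cv2.imwrite(f"pics/{n}0.png",f["image"][:,:,::-1])
    print(n,f["K"].tolist(),(-f["R"].T@f["t"]).round(3),f["R"].round(3).tolist())
E
```

```text
{'clock': 0.0, 'joints': array([ 1.127496  ,  0.42675435,  0.07387544,  1.60658542, -0.0341148 ,
        1.11081209, -0.06709701]), 'joint_vel': array([ 1.16510588e-03, -8.86714939e-05,  1.04330881e-04, -7.24916025e-04,
       -3.86611022e-04,  1.13218261e-03,  2.77756102e-04]), 'joint_efforts': array([-2.34416784e-04, -9.35819936e+01,  3.66612375e+00, -4.54210782e+01,
       -4.87696810e-02,  1.97513367e-02,  6.78948004e-05]), 'position': array([ 0.19535402, -0.64579074,  0.30197089]), 'orientation': array([-3.14029720e+00,  9.44019513e-05,  2.93743429e-01]), 'force': array([ 0.94733901,  0.53214944, -0.48200723]), 'ft_torque': array([-0.03482254, -0.01050466,  0.04093674]), 'gripper_force': 0.0, 'opening': 0.9998966492496192} 0.0784
scene [[590.3419908843158, 0.0, 317.91149681293047], [0.0, 590.3419908843158, 236.08813045148892], [0.0, 0.0, 1.0]] [ 1.398 -0.171  1.159] [[0.055, 0.998, 0.001], [0.779, -0.042, -0.626], [-0.625, 0.035, -0.78]]
top [[496.58809101838773, 0.0, 312.25813195891584], [0.0, 496.58809101838773, 246.45726037400433], [0.0, 0.0, 1.0]] [ 0.419 -0.115  1.391] [[0.012, -1.0, -0.01], [-0.996, -0.011, -0.085], [0.085, 0.011, -0.996]]
```

View pics/scene0.png

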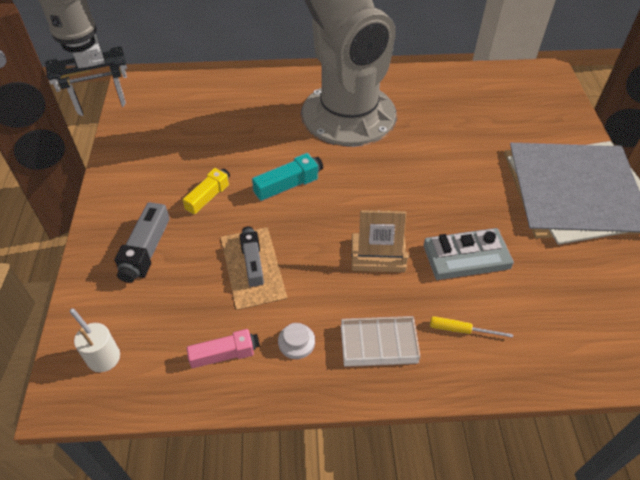

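View pics/top0.png

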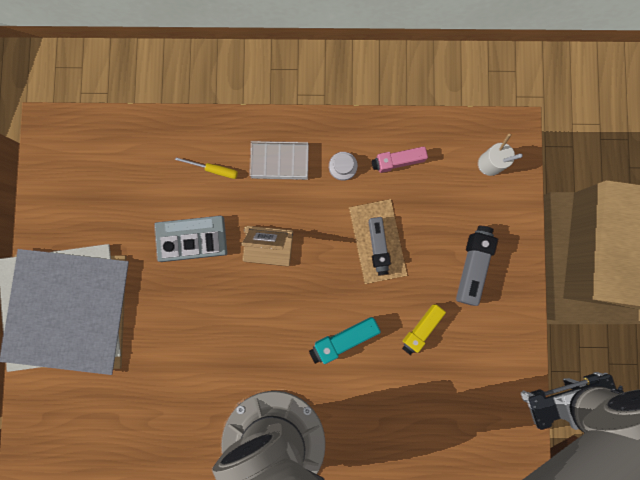

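Candidates for the scanner, as scene pixels: large grey (145,242), small grey on the cork mat (252,258), turquoise (288,177), yellow (207,190), pink (222,348). I choose the small grey one on the mat. The easel is at (380,242) and the logger at (467,252), with the keys in a row: bar (446,243), square (467,240), round (490,238). I'll check this in a close crop.

Run:
```python
import cv2,numpy as np
t=cv2.imread("pics/top0.png");s=cv2.imread("pics/scene0.png")
def c(i,x,y): return cv2.resize(i[y:y+75,x:x+100],(400,300),interpolation=cv2.INTER_CUBIC)
m=np.vstack([np.hstack([c(t,330,203),c(s,205,228)]),np.hstack([c(t,150,203),c(s,340,205)])])
cv2.imwrite("pics/m1.png",m)
cv2.imwrite("pics/m1.png",m)
```

```text
(no output)
```

View pics/m1.png

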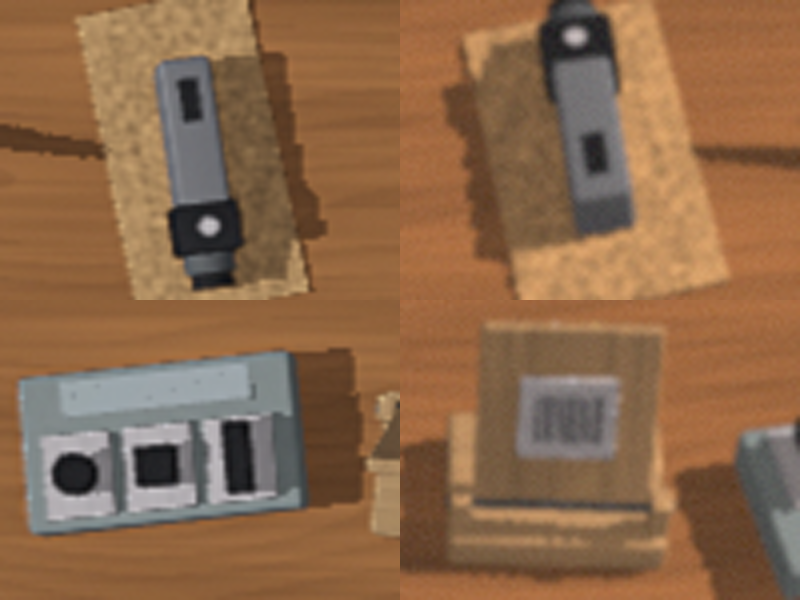

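```bash
cat > h.py <<'E'
import numpy as np, cv2, pickle
from scipy.spatial.transform import Rotation as Ro
def ray(f,p):
    d=f["R"].T@np.linalg.solve(f["K"],[p[0],p[1],1.]); return -f["R"].T@f["t"], d/np.linalg.norm(d)
def plane(f,p,z):
    c,d=ray(f,p); return c+d*(z-c[2])/d[2]
def tri(obs):
    A=0;b=0
    for f,p in obs:
        c,d=ray(f,p); P=np.eye(3)-np.outer(d,d); A=A+P; b=b+P@c
    X=np.linalg.solve(A,b); return X,[np.linalg.norm((np.eye(3)-np.outer(d,d))@(X-c))*1e3 for c,d in (ray(f,p) for f,p in obs)]
def proj(f,X):
    q=f["K"]@(f["R"]@np.asarray(X)+f["t"]); return q[:2]/q[2]
def blobs(f,mask,box,amin=15):
    x0,y0,x1,y1=box; m=np.zeros(mask.shape,np.uint8); m[y0:y1,x0:x1]=mask[y0:y1,x0:x1]
    cs,_=cv2.findContours(m,cv2.RETR_EXTERNAL,cv2.CHAIN_APPROX_NONE)
    out=[(cv2.contourArea(c),cv2.minAreaRect(c),c) for c in cs if cv2.contourArea(c)>=amin]
    return sorted(out,key=lambda o:-o[0])
def down(yaw): return Ro.from_euler("xyz",[np.pi,0,yaw])
def goal(pos,rot):
    """shift mm / rotvec deg in current tool axes to put TCP at pos with Rotation rot"""
    from rig import telemetry
    s=telemetry.observe(); R0=Ro.from_euler("xyz",s["orientation"])
    print("shift",(R0.inv().apply(np.asarray(pos)-s["position"])*1e3).round(1),"turn",np.degrees((R0.inv()*rot).as_rotvec()).round(2),"t",round(s["clock"],2))
E
python3 - <<'E'
from h import *
T=pickle.load(open("pics/top0.pkl","rb"));S=pickle.load(open("pics/scene0.pkl","rb"))
for f,n,box in((T,"top",(155,230,225,262)),(S,"scene",(428,228,505,256))):
    v=f["image"].max(2)
    for a,r,c in blobs(f,(v<55).astype(np.uint8),box): print(n,"key",a,np.round(r[0],1),np.round(r[1],1),plane(f,r[0],.052).round(4))
hsv=lambda f:cv2.cvtColor(f["image"],cv2.COLOR_RGB2HSV)
# mat
for f,n,box in((T,"top",(340,190,415,295)),(S,"scene",(210,220,295,315))):
    h=hsv(f); print(n,"scannerpx")
P=lambda x,y:(330+x/4,203+y/4)
Q=lambda x,y:(205+(x-400)/4,228+y/4)
print("rear top",plane(T,P(184,61),.046),"headjoin",plane(T,P(205,203),.046),"dot",plane(T,P(208,226),.048),"hood tip",plane(T,P(214,285),.026))
print("scene dot",plane(S,Q(575,36),.048),"rear top",plane(S,Q(605,198),.046), "join",plane(S,Q(578,62),.047))
B=lambda x,y:(340+(x-400)/4,205+(y-300)/4)
for p in((518,375),(620,377),(618,460),(516,458),(568,417)): print("tag scene at z.1",B(*p),plane(S,B(*p),.1))
E
```

```text
top key 85.0 [209.1 242. ] [16.5  6.3] [0.5417 0.1799 0.052 ]
top key 75.0 [189.  243.5] [ 9. 10.] [0.5369 0.2346 0.052 ]
top key 66.5 [168. 246.] [ 8. 10.] [0.5295 0.2915 0.052 ]
scene key 100.0 [444.3 243.3] [17.8  7. ] [0.5492 0.1782 0.052 ]
scene key 87.5 [466.9 240.2] [ 9.9 11.5] [0.5427 0.234  0.052 ]
scene key 77.5 [489. 237.] [10. 10.] [0.5359 0.2892 0.052 ]
top scannerpx
scene scannerpx
rear top [ 0.61225573 -0.27305154  0.046     ] headjoin [ 0.51533227 -0.28736906  0.046     ] dot [ 0.49962239 -0.28914115  0.048     ] hood tip [ 0.46049687 -0.29609679  0.026     ]
scene dot [ 0.50154346 -0.28757085  0.048     ] rear top [ 0.61985654 -0.2684632   0.046     ] join [ 0.52078775 -0.28551975  0.047     ]
tag scene at z.1 (369.5, 223.75) [ 0.51894406 -0.00071115  0.1       ]
tag scene at z.1 (395.0, 224.25) [0.52368071 0.05868298 0.1       ]
tag scene at z.1 (394.5, 245.0) [0.58473438 0.04915737 0.1       ]
tag scene at z.1 (369.0, 244.5) [ 0.58016729 -0.00858609  0.1       ]
tag scene at z.1 (382.0, 234.25) [0.55194585 0.02462885 0.1       ]
```

```bash
python3 -m crank '[0,0,-20,0,0,0,0, 0,0,-40,0,0,-4,0, 0,-20,-40,0,0,-8,0, 0,-60,-40,0,0,-14,0, 0,-100,-40,0,0,-17,0]'
python3 - <<'E'
from rig import optics
import cv2
cv2.imwrite("pics/w1.png",optics.grab_frame("wrist")["image"][:,:,::-1])
E
```

```text
clock: 0.6
position: [0.1661, -0.5491, 0.3419]
orientation: [-3.141, -0.0, 0.595]
force: [-0.1, 0.3, -0.3]
opening: 1.004
gripper_force: 0.0
```

Run:
```python
from h import *
goal([.5,-.29,.34],down(.15))
```

```text
shift [420.6 -21.6   2.4] turn [-0.2   0.   25.58] t 0.65
```

```bash
python3 -m crank '[45,-2,0,0,0,3,0, 90,-5,0,0,0,6,0, 135,-8,0,0,0,9,0, 180,-10,0,0,0,11,0, 225,-12,0,0,0,13,0]'
python3 -m crank '[50,-10,0,0,0,3,0, 100,-20,0,0,0,6,0, 145,-30,0,0,0,9,0, 180,-40,0,0,0,12,0, 190,-40,0,0,0,13,0]'
python3 - <<'E'
from h import *
from rig import optics
goal([.5,-.29,.34],down(.15))
f=optics.grab_frame("wrist");pickle.dump(f,open("pics/w2.pkl","wb"));cv2.imwrite("pics/w2.png",f["image"][:,:,::-1])
print((-f["R"].T@f["t"]).round(3),f["R"].round(2).tolist(),f["K"][0].round(1))
E
```

```text
clock: 1.15
position: [0.3478, -0.4137, 0.3427]
orientation: [-3.142, 0.0, 0.362]
force: [-0.1, -0.4, -0.3]
opening: 0.998
gripper_force: 0.0
clock: 1.65
position: [0.5132, -0.3063, 0.3422]
orientation: [-3.14, -0.001, 0.14]
force: [-0.6, -0.4, 0.0]
opening: 1.001
gripper_force: 0.0
shift [-10.8 -18.    2.3] turn [-0.09 -0.03 -0.58] t 1.65
[ 0.579 -0.298  0.424] [[0.14, -0.99, -0.0], [-0.96, -0.14, 0.23], [-0.23, -0.03, -0.97]] [402.1   0.  318.1]
```

View pics/w2.png

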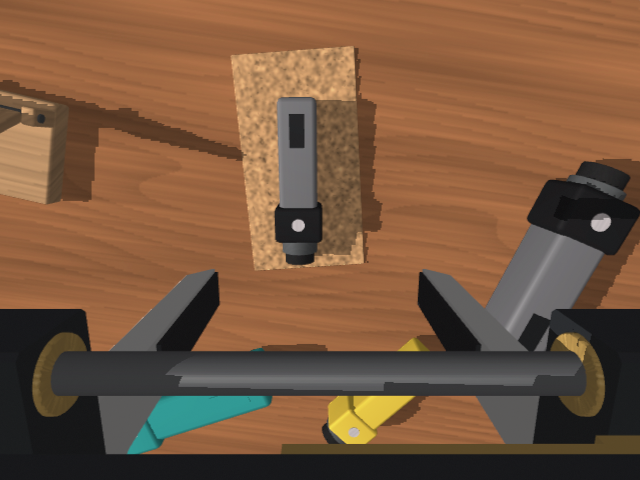

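The wrist view shows the small grey scanner on the mat. Its rear is at (297,97), the head join at (298,205) and the dot at (298,226). The mat corners are (232,55), (354,46), (364,264) and (254,270).

Run:
```python
from h import *
f=pickle.load(open("pics/w2.pkl","rb"))
mc=np.array([plane(f,p,.004) for p in((232,55),(354,46),(364,264),(254,270))]);print("mat",mc.round(4).tolist(),"len",np.linalg.norm(mc[0]-mc[3]),np.linalg.norm(mc[1]-mc[2]),np.linalg.norm(mc[0]-mc[1]),"c",mc.mean(0))
e=(mc[0]-mc[3])+(mc[1]-mc[2]);print("mat yaw",np.arctan2(e[1],e[0]))
im=f["image"].astype(int);v=im.max(2);sat=v-im.min(2)
g=((sat<22)&(v>70)).astype(np.uint8)
# grey handle rows: left/right edges
L=[];Rr=[]
for y in range(104,198,6):
    xs=np.where(g[y,260:335])[0]+260
    xs2=np.where((sat[y,260:335]<25))[0]+260
    L.append((xs2.min(),y));Rr.append((xs2.max()+1,y))
print(L[::3],Rr[::3])
ctr=np.array([plane(f,((a[0]+b[0])/2,a[1]),.046)for a,b in zip(L,Rr)])
w=[np.linalg.norm(plane(f,a,.046)-plane(f,b,.046)) for a,b in zip(L,Rr)];print("w",np.round(w,4)[::3])
k=np.polyfit(ctr[:,0],ctr[:,1],1);print("yaw",np.arctan(k[0]),"y at .55",np.polyval(k,.55))
col=sat[85:260,298];print("sat col",[(y,int(v[y,292]),int(sat[y,292])) for y in list(range(90,102))+list(range(198,215))+list(range(236,270,2))])
for n,p,z in(("rear",(297,97),.046),("join",(298,205),.048),("dot",(298,226),.048),("front top",(298,241),.048)):print(n,plane(f,p,z).round(4))
```

```text
mat [[0.6493, -0.2035, 0.004], [0.6737, -0.3192, 0.004], [0.4588, -0.365, 0.004], [0.4353, -0.2471, 0.004]] len 0.21843300131068272 0.21971243484210926 0.1182321436230751 c [ 0.55428987 -0.28371742  0.004     ]
mat yaw 0.20536443545758487
[(np.int64(277), 104), (np.int64(278), 122), (np.int64(278), 140), (np.int64(279), 158), (np.int64(279), 176), (np.int64(280), 194)] [(np.int64(317), 104), (np.int64(317), 122), (np.int64(317), 140), (np.int64(317), 158), (np.int64(317), 176), (np.int64(317), 194)]
w [0.0358 0.0352 0.0356 0.035  0.0354 0.0348]
yaw 0.14448484421304877 y at .55 -0.28305821707497114
sat col [(90, 164, 80), (91, 164, 79), (92, 163, 79), (93, 166, 80), (94, 179, 86), (95, 192, 92), (96, 191, 90), (97, 76, 2), (98, 99, 3), (99, 104, 2), (100, 111, 3), (101, 116, 2), (198, 115, 2), (199, 115, 2), (200, 115, 2), (201, 115, 2), (202, 115, 1), (203, 115, 2), (204, 114, 1), (205, 114, 1), (206, 115, 1), (207, 110, 1), (208, 44, 2), (209, 28, 1), (210, 30, 1), (211, 33, 2), (212, 33, 2), (213, 34, 2), (214, 35, 2), (236, 32, 2), (238, 31, 2), (240, 28, 0), (242, 39, 1), (244, 100, 2), (246, 98, 2), (248, 98, 3), (250, 97, 1), (252, 95, 2), (254, 92, 2), (256, 42, 1), (258, 41, 1), (260, 42, 2), (262, 41, 2), (264, 77, 27), (266, 195, 94), (268, 142, 78)]
rear [ 0.6157 -0.2735  0.046 ]
join [ 0.52   -0.2869  0.048 ]
dot [ 0.4999 -0.2894  0.048 ]
front top [ 0.4853 -0.2913  0.048 ]
```

```bash
python3 -m crank '[5,-45,0,0,0,0,0, 10,-95,0,0,0,1,0, 15,-145,0,0,0,1,0, 20,-195,0,0,0,2,0, 25,-245,0,0,0,2,0]'
python3 -m crank '[3,-45,0,0,0,0,0, 7,-75,0,0,0,0,0, 9,-88,0,0,0,0,0, 9,-90,0,0,0,0,0, 9,-90,0,0,0,0,0]'
python3 - <<'E'
from h import *
from rig import optics
f=optics.grab_frame("wrist");pickle.dump(f,open("pics/w3.pkl","wb"));cv2.imwrite("pics/w3.png",f["image"][:,:,::-1])
E
```

```text
clock: 2.2
position: [0.5006, -0.064, 0.3427]
orientation: [3.141, -0.0, 0.1]
force: [0.9, 0.2, 1.4]
opening: 0.996
gripper_force: 0.0
clock: 2.7
position: [0.5013, 0.0241, 0.3425]
orientation: [3.141, 0.0, 0.101]
force: [0.5, 0.1, -0.2]
opening: 0.999
gripper_force: 0.0
```

View pics/w3.png

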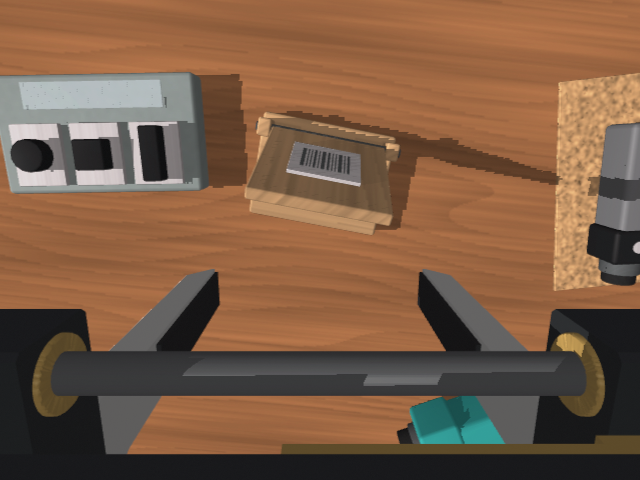

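Run:
```python
import cv2,numpy as np
w=cv2.imread("pics/w3.png");s=cv2.imread("pics/scene0.png")
a=cv2.resize(w[110:210,275:375],(500,500),interpolation=cv2.INTER_CUBIC)
b=cv2.resize(s[215:255,362:402],(300,300),interpolation=cv2.INTER_CUBIC)
b=np.vstack([b,cv2.resize(s[205:265,350:410],(300,200))])
cv2.imwrite("pics/m2.png",np.hstack([a,b]))
```

```text
(no output)
```

View pics/m2.png

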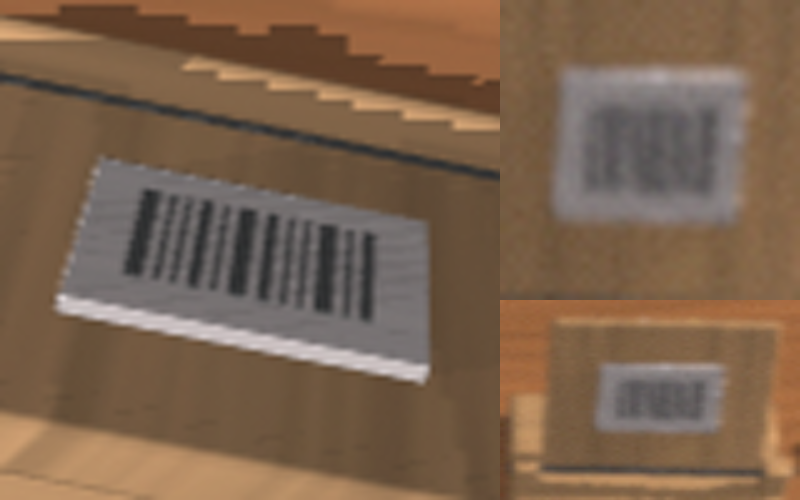

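The crop shows the plate face without its white top edge. The face corners are at wrist ≈(295,141), (360,154), (360,183) and (287,169), and at scene ≈(370,225), (395,225), (394,244) and (369,244).

Run:
```python
from h import *
W=pickle.load(open("pics/w3.pkl","rb"));S=pickle.load(open("pics/scene0.pkl","rb"));T=pickle.load(open("pics/top0.pkl","rb"))
w=lambda x,y:((x+.5)/5-.5+275,(y+.5)/5-.5+110)
s=lambda x,y:((x-500+.5)/7.5-.5+362,(y+.5)/7.5-.5+215)
# order: low +y, low -y, top -y, top +y
wc=[w(101,158),w(428,220),w(429,368),w(60,296)]
sc=[s(738,219),s(555,219),s(564,78),s(745,78)]
X=[];
for a,b in zip(wc,sc):
    x,e=tri([(W,a),(S,b)]);X.append(x);print(x.round(4),np.round(e,1))
X=np.array(X);c=X.mean(0)
yv=(X[0]+X[3]-X[1]-X[2])/2;zv=(X[2]+X[3]-X[0]-X[1])/2
print("c",c.round(4),"w",np.linalg.norm(yv),"h",np.linalg.norm(zv));
n=np.cross(yv,zv);n/=np.linalg.norm(n);print("n",n.round(3),"lean",np.arcsin(n[2]),"yaw",np.arctan2(n[1],n[0]))
# PnP
o=np.array([[.028,-.025],[-.028,-.025],[-.028,.025],[.028,.025]]);O=np.c_[o,np.zeros(4)]  # (y,z,0) plane; normal = x
for nm,f,cc in(("W",W,wc),("S",S,sc)):
  ok,rs,ts,er=cv2.solvePnPGeneric(O,np.array(cc),f["K"],None,flags=cv2.SOLVEPNP_IPPE)
  for rv,tv,e in zip(rs,ts,er):
    R=f["R"].T@cv2.Rodrigues(rv)[0];p=f["R"].T@(tv[:,0]-f["t"]);n=R[:,2];print(nm,p.round(4),"n",n.round(3),"lean",np.arcsin(n[2]).round(3),"yaw",np.arctan2(n[1],n[0]).round(3),"err",e)
# hinge line in wrist: dark line crop (0,78)-(498,178): z=.044ish
a,b=plane(W,w(0,76),.044),plane(W,w(498,176),.044);d=a-b;print("hinge",a,b,"yaw",np.arctan2(-d[0],d[1]))
# panel top edge px (247,195)-(392,223); keys
v=W["image"].max(2)
for A,r,cn in blobs(W,(v<50).astype(np.uint8),(8,115,180,190),100):print("key",A,np.round(r[0],1),np.round(r[1],1),plane(W,r[0],.052).round(4))
```

```text
[0.5667 0.0498 0.0816] [0.9 0.9]
[ 0.5622 -0.006   0.0797] [0.5 0.5]
[ 0.5415 -0.0041  0.1231] [0.7 0.7]
[0.5465 0.0509 0.1252] [0.2 0.2]
c [0.5542 0.0227 0.1024] w 0.055613774329077534 h 0.04808139584839795
n [ 0.9   -0.093  0.426] lean 0.4405010423511567 yaw -0.10266967855865383
W [0.554  0.0221 0.0996] n [ 0.908 -0.077  0.412] lean 0.425 yaw -0.084 err [0.10986777]
W [0.5527 0.0224 0.1049] n [-0.871  0.097  0.481] lean 0.502 yaw 3.03 err [3.51044253]
S [0.5508 0.0239 0.0985] n [ 0.138 -0.187  0.973] lean 1.336 yaw -0.933 err [0.03896728]
S [0.5513 0.024  0.0985] n [ 0.929 -0.059  0.364] lean 0.373 yaw -0.064 err [0.12562471]
hinge [0.57905547 0.07048465 0.044     ] [ 0.57059369 -0.02207146  0.044     ] yaw -0.09116982201334688
key 1241.0 [152.3 152.4] [55.4 24.4] [0.5437 0.1778 0.052 ]
key 1065.5 [ 92.  153.8] [30.5 38.9] [0.537  0.2322 0.052 ]
key 952.0 [ 32. 155.] [32. 40.] [0.5304 0.2862 0.052 ]
```

Tag at about (0.554, 0.0225, 0.102), lean about 0.435, yaw about -0.09. The expected height is 0.102 to 0.104, so that agrees. Round key at about (0.533, 0.2895), bar at about (0.545, 0.179). I'll close the fingers and go above the round key.

```bash
python3 -m crank '[10,-45,10,0,0,0,1, 20,-90,25,0,0,0,1, 30,-135,40,0,0,0,1, 40,-180,55,0,0,0,1, 50,-222,70,0,0,0,1]'
python3 -m crank '[7,-35,25,0,0,0,1, 8,-39,55,0,0,0,1, 8,-39,75,0,0,0,1, 8,-39,80,0,0,0,1, 8,-39,80,0,0,0,1]'
python3 - <<'E'
from h import *
from rig import optics
goal([.533,.2895,.1435],down(.1))
f=optics.grab_frame("wrist");pickle.dump(f,open("pics/w4.pkl","wb"));cv2.imwrite("pics/w4.png",f["image"][:,:,::-1])
E
```

```text
clock: 3.25
position: [0.5293, 0.2514, 0.2719]
orientation: [3.141, -0.0, 0.099]
force: [0.4, -0.4, 0.8]
opening: 0.613
gripper_force: 0.0
clock: 3.75
position: [0.533, 0.2895, 0.1922]
orientation: [3.141, 0.001, 0.1]
force: [-0.0, 0.2, 0.9]
opening: 0.182
gripper_force: 0.0
shift [ 0.  -0.  48.7] turn [0.05 0.06 0.01] t 3.75
```

View pics/w4.png

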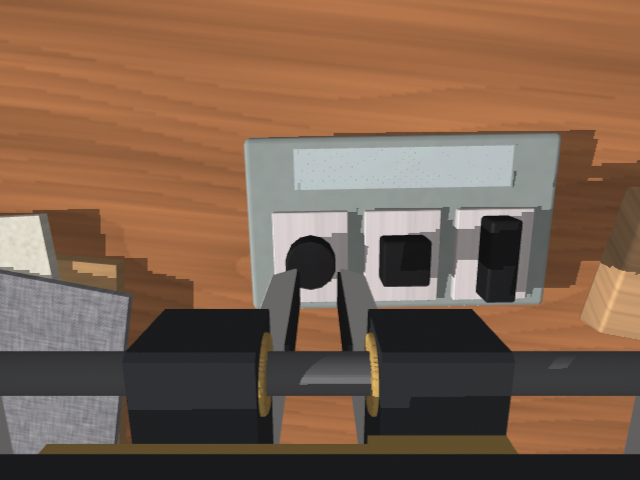

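Round key top centre is at pixel (311,262), square at (404,261) and bar at (500,258). The fingers sit slightly to the right of the round key.

Run:
```python
from h import *
f=pickle.load(open("pics/w4.pkl","rb"))
for p in((311,262),(286,262),(336,262),(311,236),(405,258),(500,219),(498,299)):print(p,plane(f,p,.052).round(4))
goal([.533,.2895,.1435],down(.1))
```

```text
(311, 262) [0.5322 0.2924 0.052 ]
(286, 262) [0.5307 0.3067 0.052 ]
(336, 262) [0.5336 0.2781 0.052 ]
(311, 236) [0.5474 0.2939 0.052 ]
(405, 258) [0.5399 0.2389 0.052 ]
(500, 219) [0.5677 0.1893 0.052 ]
(498, 299) [0.5205 0.1807 0.052 ]
shift [-0.3  0.4 49.7] turn [ 0.01 -0.01  0.01] t 3.8
```

```bash
python3 -m crank '[0,-2,15,0,0,0,1, 0,-2,25,0,0,0,1, 0,-2,32,0,0,0,1, 0,-2,38,0,0,0,1, 0,-2,41,0,0,0,1]'
python3 -m crank '[0,0,2,0,0,0,1, 0,0,4,0,0,0,1, 0,0,6,0,0,0,1, 0,0,7.5,0,0,0,1, 0,0,7.5,0,0,0,1]'
```

```text
clock: 4.3
position: [0.5322, 0.2929, 0.1511]
orientation: [3.141, 0.001, 0.102]
force: [-0.1, 0.3, -0.8]
opening: 0.01
gripper_force: 0.0
clock: 4.8
position: [0.5323, 0.293, 0.1443]
orientation: [-3.141, -0.0, 0.102]
force: [-1.6, -1.4, 4.7]
opening: 0.002
gripper_force: 2.2
```

```bash
python3 -m crank '[0,0,0.7,0,0,0,1, 0,0,0.7,0,0,0,1, 0,0,-15,0,0,0,1, 0,0,-55,0,0,0,1, 0,0,-100,0,0,0,1]'
python3 -m crank '[-10,45,-8,0,0,2,0, -22,92,-16,0,0,4,0, -34,140,-20,0,0,6,0, -44,188,-20,0,0,8,0, -52,232,-20,0,0,10,0]'
python3 - <<'E'
from h import *
goal([.5,.022,.265],down(-.09))
E
```

```text
clock: 5.3
position: [0.5317, 0.2928, 0.2454]
orientation: [3.141, 0.002, 0.102]
force: [0.7, 0.7, 0.3]
opening: 0.008
gripper_force: 0.0
clock: 5.8
position: [0.5036, 0.0547, 0.2655]
orientation: [-3.142, -0.002, -0.074]
force: [0.4, -1.1, -0.5]
opening: 0.392
gripper_force: 0.0
shift [-1.1 32.9  0.5] turn [-0.   -0.09  0.89] t 5.8
```

```bash
python3 -m crank '[0,20,0,0,0,1,0, 0,33,0,0,0,1,0, 0,33,0,0,0,1,0, 0,33,0,0,0,1,0, 0,33,0,0,0,1,0]'
python3 - <<'E'
from h import *
from rig import optics
f=optics.grab_frame("wrist");pickle.dump(f,open("pics/w5.pkl","wb"));cv2.imwrite("pics/w5.png",f["image"][:,:,::-1])
p=proj(f,[.554,.0225,.102]).astype(int);print(p)
x,y=p;cv2.imwrite("pics/w5c.png",cv2.resize(f["image"][y-75:y+75,x-100:x+100,::-1],(800,600),interpolation=cv2.INTER_CUBIC))
E
```

```text
clock: 6.3
position: [0.5019, 0.0257, 0.2643]
orientation: [-3.141, 0.0, -0.088]
force: [-0.6, 0.1, -0.8]
opening: 0.818
gripper_force: 0.0
[314 167]
```

View pics/w5c.png

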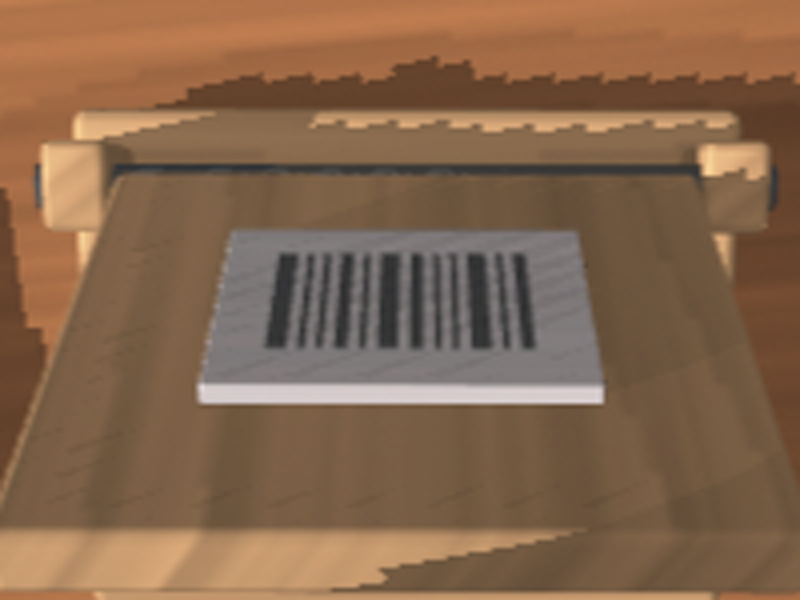

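The crop shows the plate face with corners at (231,230), (579,231), (604,384) and (199,383) crop pixels. It is square to the tool yaw.

Run:
```python
from h import *
from scipy.optimize import least_squares
V=pickle.load(open("pics/w5.pkl","rb"));W=pickle.load(open("pics/w3.pkl","rb"));S=pickle.load(open("pics/scene0.pkl","rb"))
u=lambda x,y:((x+.5)/4-.5+214,(y+.5)/4-.5+92)
w=lambda x,y:((x+.5)/5-.5+275,(y+.5)/5-.5+110)
s=lambda x,y:((x-500+.5)/7.5-.5+362,(y+.5)/7.5-.5+215)
vc=[u(231,230),u(579,231),u(604,384),u(199,383)]
wc=[w(101,158),w(428,220),w(429,368),w(60,296)]
sc=[s(738,219),s(555,219),s(564,78),s(745,78)]
o=np.array([[.028,-.025],[-.028,-.025],[-.028,.025],[.028,.025]]);O=np.c_[o,np.zeros(4)]
for nm,f,cc in(("V",V,vc),("W",W,wc)):
  _,rs,ts,er=cv2.solvePnPGeneric(O,np.array(cc),f["K"],None,flags=cv2.SOLVEPNP_IPPE)
  R=f["R"].T@cv2.Rodrigues(rs[0])[0];p=f["R"].T@(ts[0][:,0]-f["t"]);n=R[:,2];print(nm,p.round(4),"lean",np.arcsin(n[2]).round(3),"yaw",np.arctan2(n[1],n[0]).round(3),er[0])
def pts(q):
  R=Ro.from_euler("ZY",[q[3],-q[4]]).as_matrix(); return np.array([q[:3]+R@[0,a,b] for a,b in o])
def res(q): return np.concatenate([(np.array([proj(f,x) for x in pts(q)])-np.array(c)).ravel()*k for f,c,k in((V,vc,1),(W,wc,1),(S,sc,1))])
q=least_squares(res,[.554,.022,.102,-.09,.43]).x;print("joint fit",q.round(4),np.abs(res(q)).max())
X=[tri([(V,a),(S,b)]) for a,b in zip(vc,sc)];c=np.mean([x[0] for x in X],0);print("tri V,S",c.round(4),[np.round(x[1],1)[0] for x in X])
# predicted z from lean
for l in(.42,.46):print(l,.044+.06*np.cos(l)+.008*np.sin(l))
# hinge line
for p in (u(120,170),u(700,170)):print(plane(V,p,.044))
```

```text
V [0.5543 0.0223 0.1015] lean 0.407 yaw -0.089 [0.25065771]
W [0.554  0.0221 0.0996] lean 0.425 yaw -0.084 [0.10986777]
joint fit [ 0.5542  0.0223  0.1017 -0.0885  0.4124] 0.7264447247288217
tri V,S [0.5544 0.0227 0.1026] [np.float64(0.8), np.float64(0.7), np.float64(0.5), np.float64(0.1)]
0.42 0.10204742004321506
0.46 0.10131473470725566
[0.57885292 0.07228209 0.044     ]
[ 0.56964221 -0.03266905  0.044     ]
```

```bash
python3 -m crank '[12,47,0,0,0,-3,0, 25,94,0,0,0,-5,0, 38,141,0,0,0,-7,0, 51,188,0,0,0,-9,0, 64,235,0,0,0,-11,0]'
python3 -m crank '[13,45,20,0,0,-2,0, 18,63,50,0,0,-2,0, 18,65,70,0,0,-2,0, 18,65,75,0,0,-2,0, 18,65,75,0,0,-2,0]'
python3 - <<'E'
from h import *
from rig import optics
goal([.5579,-.2819,.1074],down(.144))
f=optics.grab_frame("wrist");pickle.dump(f,open("pics/w6.pkl","wb"));cv2.imwrite("pics/w6.png",f["image"][:,:,::-1])
im=f["image"].astype(int);v=im.max(2);sat=v-im.min(2)
# handle edges above the gripper at rows
for y in range(60,270,12):
    xs=np.where(sat[y,200:440]<25)[0]+200
    if len(xs): print(y,xs.min(),xs.max(),len(xs),plane(f,((xs.min()+xs.max()+1)/2,y),.046).round(4)[:2])
E
```

```text
clock: 6.85
position: [0.5449, -0.2167, 0.2642]
orientation: [-3.141, -0.0, 0.105]
force: [-0.1, 1.2, 0.7]
opening: 0.996
gripper_force: 0.0
clock: 7.35
position: [0.569, -0.2774, 0.1886]
orientation: [-3.14, 0.001, 0.138]
force: [-0.0, 1.2, 0.6]
opening: 1.001
gripper_force: 0.0
shift [-11.6   3.1  81.2] turn [-0.08  0.06 -0.33] t 7.35
180 290 349 60 [ 0.6149 -0.2728]
192 289 350 62 [ 0.6083 -0.2738]
204 289 350 62 [ 0.6016 -0.2747]
216 289 350 62 [ 0.5949 -0.2756]
228 290 350 61 [ 0.588  -0.2769]
240 290 349 60 [ 0.581  -0.2776]
252 290 349 60 [ 0.574  -0.2786]
264 290 349 60 [ 0.5668 -0.2796]
```

```bash
python3 -m crank '[-11.5,2.2,20,0,0,-0.3,0, -11.5,2.2,45,0,0,-0.3,0, -11.5,2.2,65,0,0,-0.3,0, -11.5,2.2,77,0,0,-0.3,0, -11.5,2.2,81,0,0,-0.3,0]'
python3 -m crank '[0,0,0.3,0,0,0,0, 0,0,0.3,0,0,0,0.7, 0,0,0.3,0,0,0,0.9, 0,0,0.3,0,0,0,1, 0,0,0.3,0,0,0,1]'
python3 -m crank '[0,0,0,0,0,0,1, 0,0,0,0,0,0,1, 0,0,0,0,0,0,1, 0,0,0,0,0,0,1, 0,0,0,0,0,0,1]'
python3 -m crank '[0,0,0,0,0,0,1, 0,0,0,0,0,0,1, 0,0,0,0,0,0,1, 0,0,0,0,0,0,1, 0,0,0,0,0,0,1]'
```

```text
clock: 7.9
position: [0.558, -0.2819, 0.1082]
orientation: [-3.141, -0.0, 0.143]
force: [0.0, -0.5, 0.2]
opening: 1.0
gripper_force: 0.0
clock: 8.4
position: [0.5579, -0.2825, 0.1083]
orientation: [3.141, -0.001, 0.142]
force: [0.8, 0.4, -0.4]
opening: 0.696
gripper_force: 0.0
clock: 8.9
position: [0.5577, -0.2823, 0.1079]
orientation: [-3.141, 0.0, 0.142]
force: [-0.5, 0.2, 0.8]
opening: 0.383
gripper_force: 30.0
clock: 9.4
position: [0.5577, -0.2824, 0.1079]
orientation: [-3.142, -0.0, 0.142]
force: [0.5, 1.8, -0.3]
opening: 0.381
gripper_force: 30.0
```

```bash
cat >> h.py <<'E'
TAG=np.array([.5543,.0225,.102]); YAW,LEAN=-.0885,.415
def scan(d,lat=0,up=0,lean=LEAN):
    """TCP pose with muzzle d metres off the plate along its normal"""
    M=Ro.from_euler("ZY",[YAW,-lean]); R=M*Ro.from_euler("x",np.pi)
    return TAG+M.apply([d,lat,up])-R.apply([-.075,0,.0819]), R
E
python3 -m crank '[0,0,-5,0,0,0,1, 0,0,-30,0,0,0,1, 0,0,-75,0,0,0,1, 0,0,-120,0,0,0,1, 0,0,-160,0,0,0,1]'
python3 - <<'E'
from h import *
p,R=scan(.06);print(p,R.as_euler("xyz"));goal(p,R)
p,R=scan(.12,0,.05);print(p);goal(p,R)
E
```

```text
clock: 9.9
position: [0.5575, -0.2825, 0.2704]
orientation: [3.141, -0.001, 0.142]
force: [1.1, -0.3, -1.7]
opening: 0.379
gripper_force: 30.0
[0.64446519 0.01449948 0.23137867] [ 3.14159265 -0.415      -0.0885    ]
shift [ 128.  -281.8   39. ] turn [-2.72 23.63 13.01] t 9.9
[0.67907669 0.01142834 0.30132588]
shift [ 161.9 -273.8  -31. ] turn [-2.72 23.63 13.01] t 9.9
```

```bash
python3 -m crank '[20,-34,-6,-0.3,3,1.6,1, 40,-68,-12,-0.7,6,3.2,1, 60,-102,-18,-1,9,4.8,1, 80,-136,-24,-1.4,12,6.4,1, 100,-170,-30,-1.7,14.8,8.1,1]'
python3 - <<'E'
from h import *
p,R=scan(.12,0,.05);goal(p,R)
E
```

```text
clock: 10.4
position: [0.6328, -0.0988, 0.2986]
orientation: [3.13, -0.262, -0.0]
force: [0.9, 0.5, -3.0]
opening: 0.383
gripper_force: 30.0
shift [  45.4 -110.4    8.1] turn [-1.04  8.74  4.81] t 10.4
```

```bash
python3 -m crank '[15,-37,3,-0.3,3,1.6,1, 30,-74,6,-0.7,6,3.2,1, 45,-110,8,-1,8.7,4.8,1, 45,-110,8,-1,8.7,4.8,1, 45,-110,8,-1,8.7,4.8,1]'
python3 - <<'E'
from h import *
p,R=scan(.06);goal(p,R)
E
```

```text
clock: 10.9
position: [0.6781, 0.0111, 0.3005]
orientation: [3.141, -0.411, -0.084]
force: [1.1, -0.7, -1.9]
opening: 0.382
gripper_force: 30.0
shift [-58.6  -0.6  49.8] turn [-0.08  0.22  0.24] t 10.9
```

```bash
python3 -m crank '[-5,0,15,0,0.2,0.2,1, -15,0,35,0,0.2,0.2,1, -30,-0.5,50,0,0.2,0.2,1, -50,-0.5,50,0,0.2,0.2,1, -58,-0.5,50,0,0.2,0.2,1]'
python3 -m crank '[0,0,0,0,0,0,1, 0,0,0,0,0,0,1, 0,0,0,0,0,0,1, 0,0,0,0,0,0,1, 0,0,0,0,0,0,1]'
python3 - <<'E'
from h import *
from rig import optics
p,R=scan(.06);goal(p,R)
a=optics.grab_frame("scene");b=optics.grab_frame("top");c=optics.grab_frame("wrist")
for n,f in zip("stw",(a,b,c)): pickle.dump(f,open(f"pics/{n}7.pkl","wb"))
M=Ro.from_euler("ZY",[YAW,-LEAN]);mz=TAG+M.apply([.06,0,0])
for f in(a,b): print("muzzle px",proj(f,mz).round(1),"tag",proj(f,TAG).round(1))
k=lambda i,p,q=4:cv2.resize(i[int(p[1])-37:int(p[1])+38,int(p[0])-50:int(p[0])+50,::-1],(400,300),interpolation=cv2.INTER_CUBIC)
cv2.imwrite("pics/m7.png",np.vstack([np.hstack([k(a["image"],proj(a,mz)),k(b["image"],proj(b,mz))]),cv2.resize(c["image"][:,:,::-1],(400,300)).repeat(2,1)[:, :800]]))
E
```

```text
clock: 11.4
position: [0.6437, 0.0114, 0.2302]
orientation: [-3.141, -0.413, -0.092]
force: [-0.6, -0.1, -2.5]
opening: 0.385
gripper_force: 30.0
clock: 11.9
position: [0.6458, 0.0132, 0.2317]
orientation: [-3.14, -0.416, -0.091]
force: [-0.8, 0.5, -2.4]
opening: 0.378
gripper_force: 30.0
shift [-1.5 -1.1 -0.3] turn [-0.05 -0.05 -0.11] t 11.9
muzzle px [383. 247.] tag [381.3 234.5]
muzzle px [266.5 213.9] tag [265.2 236. ]
```

View pics/m7.png

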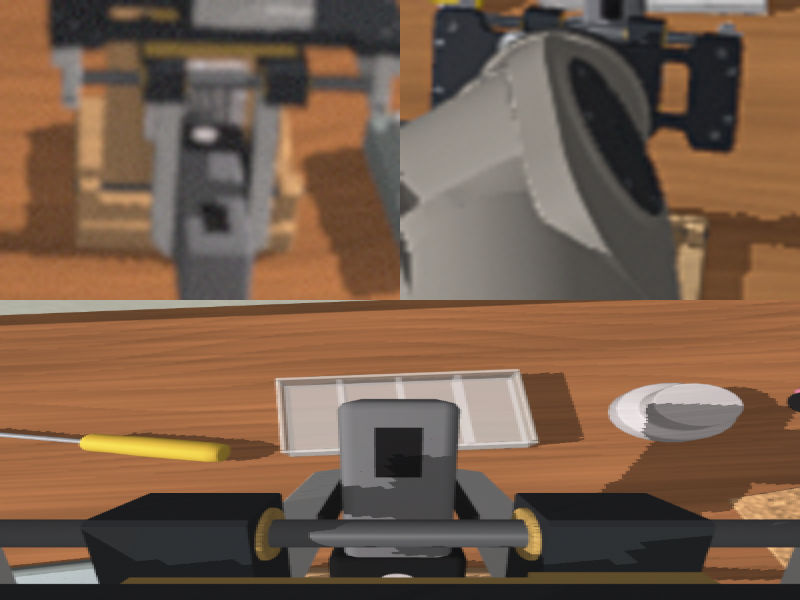

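The scene crop shows the scanner in the grip over the easel. The wrist part shows the handle rear edge at about (319,162) in wrist pixels. I'll compare that with the prediction for an unslipped grip and work out the approach.

Run:
```python
from h import *
from rig import telemetry
s=telemetry.observe();f=pickle.load(open("pics/w7.pkl","rb"));R0=Ro.from_euler("xyz",s["orientation"])
P=lambda x,y,z: s["position"]+R0.apply([x/1e3-.010,-y/1e3,.1119-.004-.004+.000+.004-z/1e3-.004])
for q in((70,0,42),(67,0,42),(70,18,42),(35,0,42)):print(q,proj(f,P(*q)).round(1))
im=f["image"].astype(int);print([int(v) for v in im[150:180,322].sum(1)])
p,R=scan(.05);goal(p,R);p,R=scan(.035);goal(p,R); print(s["force"])
```

```text
(70, 0, 42) [315.4 161.3]
(67, 0, 42) [315.4 170. ]
(70, 18, 42) [264.  161.3]
(35, 0, 42) [315.5 257.3]
[621, 629, 628, 629, 628, 628, 628, 612, 390, 185, 190, 200, 223, 253, 279, 301, 318, 324, 330, 336, 343, 346, 351, 355, 358, 364, 367, 368, 367, 366]
shift [-11.1  -1.1  -0.4] turn [-0.05 -0.03 -0.1 ] t 12.05
shift [-26.1  -1.   -0.4] turn [-0.05 -0.03 -0.1 ] t 12.05
[-0.23607442  0.08934319 -2.85729176]
```

```bash
python3 -m crank '[-5,-1,-0.4,0,0,0,1, -10,-1.8,-0.4,0,0,-0.1,1, -16,-1.8,-0.4,0,0,-0.1,1, -22,-1.8,-0.4,0,0,-0.1,1, -27,-1.8,-0.4,0,0,-0.1,1]' | grep -E 'pos|force: \['
for i in 1 2 3; do python3 -m crank '[-0.5,0,0,0,0,0,1, -1,0,0,0,0,0,1, -1.5,0,0,0,0,0,1, -2,0,0,0,0,0,1, -2,0,0,0,0,0,1]' | grep -E 'pos|force: \['; done
python3 - <<'E'
from h import *
p,R=scan(.035,.0007);goal(p,R)
E
```

```text
position: [0.6201, 0.0174, 0.2206]
force: [-0.3, -0.1, -2.2]
position: [0.6191, 0.0175, 0.2201]
force: [-0.1, -0.0, -1.8]
position: [0.6171, 0.0177, 0.2193]
force: [-0.9, -0.5, -2.0]
position: [0.6153, 0.0178, 0.2185]
force: [0.0, 0.5, -2.0]
shift [7. 0. 0.] turn [-0.05 -0.02  0.01] t 14.05
```

```bash
for i in 1 2 3; do python3 -m crank '[-0.5,0,0,0,0,0,1, -1,0,0,0,0,0,1, -1.5,0,0,0,0,0,1, -2,0,0,0,0,0,1, -2,0,0,0,0,0,1]' | grep -E 'pos|force: \['; done
python3 - <<'E'
from h import *
p,R=scan(.022,.0007);goal(p,R)
E
```

```text
position: [0.6135, 0.018, 0.2177]
force: [-0.4, 0.0, -2.4]
position: [0.6118, 0.0182, 0.2169]
force: [0.0, 0.0, -2.4]
position: [0.61, 0.0184, 0.2162]
force: [1.7, -0.5, -1.2]
shift [-0.2  0.1  0.1] turn [-0.06 -0.05  0.  ] t 15.55
```

```bash
for i in 1 2; do python3 -m crank '[-0.3,0,0,0,0,0,1, -0.6,0,0,0,0,0,1, -0.9,0,0,0,0,0,1, -1.2,0,0,0,0,0,1, -1.2,0,0,0,0,0,1]' | grep -E 'pos|force: \['; done
python3 - <<'E'
from h import *
p,R=scan(.022,.0007);goal(p,R)
from rig import telemetry
n=Ro.from_euler("ZY",[YAW,-LEAN]).apply([1,0,0]);s=telemetry.observe();print((s["force"]-[-.3,0,-2.2])@n,s["force"],s["ft_torque"])
E
```

```text
position: [0.6089, 0.0184, 0.2157]
force: [2.6, -0.5, -0.9]
position: [0.6078, 0.0186, 0.2152]
force: [3.1, -0.4, -0.2]
shift [2.3 0.1 0.1] turn [-0.05 -0.04  0.  ] t 16.55
3.926767197526121 [ 3.07363359 -0.44638357 -0.17743504] [ 0.01978341 -0.41958851 -0.01099162]
```

```bash
for i in 1 2 3 4; do python3 -m crank '[0,0,0,0,0,0,1, 0,0,0,0,0,0,1, 0,0,0,0,0,0,1, 0,0,0,0,0,0,1, 0,0,0,0,0,0,1]' | grep -E 'pos|force: \['; done
python3 - <<'E'
from rig import optics;import cv2
cv2.imwrite("pics/s8.png",cv2.resize(optics.grab_frame("scene")["image"][195:275,325:435,::-1],(770,560),interpolation=cv2.INTER_CUBIC))
E
```

```text
position: [0.6077, 0.0185, 0.2151]
force: [3.8, -0.6, 1.4]
position: [0.6077, 0.0185, 0.2151]
force: [4.0, 0.3, 2.1]
position: [0.6077, 0.0185, 0.2151]
force: [3.9, 0.6, 0.4]
position: [0.6077, 0.0185, 0.2151]
force: [4.2, 0.1, -0.5]
```

View pics/s8.png

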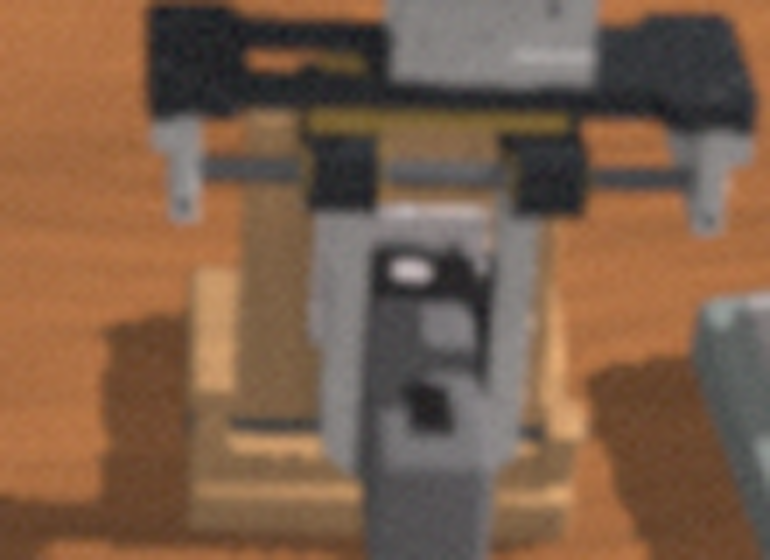

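The hood is on the plate at about 4 N, half in, and steady for over 2 s, with the panel in place. Now I'll back straight off and lift.

```bash
python3 -m crank '[3,0,0,0,0,0,1, 10,0,0,0,0,0,1, 25,0,0,0,0,0,1, 50,0,-10,0,0,0,1, 70,0,-50,0,0,0,1]' | grep -E 'pos|force: \['
python3 - <<'E'
from h import *
goal([.5641,-.2817,.27],down(.2))
E
```

```text
position: [0.6513, 0.0141, 0.2862]
force: [1.6, -0.4, -1.9]
shift [-62.2 302.3  -9.3] turn [  3.37 -23.24 -16.28] t 19.1
```

```bash
python3 -m crank '[-4,38,-8,0.4,-3,-2,1, -10,76,-10,0.8,-6,-4,1, -18,114,-10,1.2,-9,-6,1, -26,152,-10,1.7,-12,-8,1, -34,190,-10,2.1,-15,-10,1]' | grep -E 'pos|force: \['
python3 - <<'E'
from h import *
goal([.5641,-.2817,.2],down(.2))
E
```

```text
position: [0.5988, -0.1733, 0.2842]
force: [0.7, 1.0, -2.3]
shift [-56.6 103.9  77.9] turn [ 1.12 -8.49 -6.21] t 19.6
```

```bash
python3 -m crank '[-14,26,18,0.3,-2.5,-2,1, -28,52,36,0.6,-5,-4,1, -42,78,54,0.9,-7,-5,1, -56,104,72,1.1,-8.5,-6.2,1, -56.6,104,78,1.1,-8.5,-6.2,1]' | grep -E 'pos|force: \['
python3 - <<'E'
from h import *
from rig import optics
goal([.5641,-.2817,.1085],down(.2))
f=optics.grab_frame("scene");pickle.dump(f,open("pics/s9.pkl","wb"))
# panel check: plate & mat corners
cv2.imwrite("pics/s9.png",np.hstack([cv2.resize(f["image"][215:255,362:402,::-1],(400,400),interpolation=cv2.INTER_CUBIC),cv2.resize(f["image"][215:315,210:310,::-1],(400,400),interpolation=cv2.INTER_CUBIC)]))
S=pickle.load(open("pics/scene0.pkl","rb"));a=S["image"][205:275,345:415].astype(int);b=f["image"][205:275,345:415].astype(int);print("panel diff",np.abs(a-b).mean().round(2),(np.abs(a-b).max(2)>40).sum())
E
```

```text
position: [0.5626, -0.2842, 0.1973]
force: [0.1, 0.3, -1.6]
shift [ 2.2 -2.3 88.8] turn [ 0.03  0.15 -0.32] t 20.1
panel diff 3.0 0
```

```bash
python3 -m crank '[0,0,20,0,0,0,1, 0,0,45,0,0,0,1, 0,0,65,0,0,0,1, 0,0,72,0,0,0,1, 0,0,72,0,0,0,1]' | grep -E 'pos|force: \['
python3 -c "
from h import *
goal([.5641,-.2817,.1083],down(.2))"
```

```text
position: [0.5653, -0.2795, 0.1277]
force: [0.0, 0.9, -1.7]
shift [-1.6  1.9 19.4] turn [ 0.05 -0.1  -0.05] t 20.65
```

```bash
python3 -m crank '[-1.5,2,6,0,0,0,1, -1.5,2,11,0,0,0,1, -1.5,2,15,0,0,0,1, -1.5,2,17,0,0,0,1, -1.5,2,17.5,0,0,0,1]' | grep -E 'pos|force: \['
python3 -m crank '[0,0,0.7,0,0,0,1, 0,0,1.2,0,0,0,1, 0,0,1.6,0,0,0,1, 0,0,1.6,0,0,0,1, 0,0,1.6,0,0,0,1]' | grep -E 'pos|force: \['
```

```text
position: [0.5642, -0.2825, 0.1105]
force: [0.4, -0.6, -2.3]
position: [0.5643, -0.2826, 0.109]
force: [-0.1, 0.1, -2.0]
```

```bash
python3 -m crank '[0,0,0.4,0,0,0,1, 0,0,0.8,0,0,0,1, 0,0,1,0,0,0,1, 0,0,1,0,0,0,1, 0,0,1,0,0,0,1]' | grep -E 'pos|force: \['
python3 -m crank '[0,0,0.2,0,0,0,0.9, 0,0,0.2,0,0,0,0.5, 0,0,0.2,0,0,0,0, 0,0,0.2,0,0,0,0, 0,0,0.2,0,0,0,0]'
python3 -m crank '[0,0,0,0,0,0,0, 0,0,0,0,0,0,0, 0,0,0,0,0,0,0, 0,0,0,0,0,0,0, 0,0,0,0,0,0,0]' | grep -E 'pos|ope|force: \['
```

```text
position: [0.5643, -0.2826, 0.1081]
force: [0.2, 0.6, 0.2]
clock: 22.65
position: [0.5643, -0.2826, 0.1078]
orientation: [3.139, -0.003, 0.198]
force: [0.0, -0.6, 0.4]
opening: 0.687
gripper_force: 0.0
position: [0.5642, -0.2825, 0.1078]
force: [-0.0, -0.7, 0.3]
opening: 0.997
```

```bash
python3 -m crank '[0,0,-10,0,0,0,0, 0,0,-50,0,0,0,0, 0,0,-95,0,0,0,0, -15,0,-140,0,0,0,0, -40,0,-180,0,0,0,0]' | grep -E 'pos|force: \['
python3 -m crank '[-15,0,-40,0,0,0,0, -15,0,-55,0,0,0,0, -15,0,-55,0,0,0,0, -15,0,-55,0,0,0,0, -15,0,-55,0,0,0,0]' | grep -E 'pos|force: \['
python3 - <<'E'
from h import *
from rig import optics
f=optics.grab_frame("wrist");pickle.dump(f,open("pics/w10.pkl","wb"))
im=f["image"].astype(int);v=im.max(2);sat=v-im.min(2);m=(sat<25).astype(np.uint8)
o=[b for b in blobs(f,m,(180,20,430,268),1500)]
for a,r,c in o[:2]: print(a,np.round(r[0],1),np.round(r[1],1),r[2])
c=o[0][2][:,0,:];ys=range(c[:,1].min()+6,c[:,1].min()+100,8)
C=np.array([plane(f,((c[c[:,1]==y,0].min()+c[c[:,1]==y,0].max()+1)/2,y),.046) for y in ys]);W=[np.ptp(c[c[:,1]==y,0])+1 for y in ys]
k=np.polyfit(C[:,0],C[:,1],1);print("yaw",np.arctan(k[0]),"y at .5543",np.polyval(k,.5543),"widths px",W,"rear",C[0],plane(f,(300,c[:,1].min()),.046))
# mat mask
hsv=cv2.cvtColor(f["image"],cv2.COLOR_RGB2HSV);print("mat hsv inside/outside",hsv[int(c[:,1].min())-15,300],hsv[20,300])
for fn in("scene","top"):
    g=optics.grab_frame(fn);pickle.dump(g,open(f"pics/{fn}10.pkl","wb"))
p=[proj(f,np.array([.5543,-.2837,.004])+Ro.from_euler("z",.205).apply([sx*.11,sy*.06,0])).round(0) for sx in(1,-1) for sy in(1,-1)];print("mat corners predicted px",p)
E
```

```text
position: [0.5251, -0.2894, 0.2906]
force: [0.6, -1.1, 1.0]
position: [0.5096, -0.2926, 0.3412]
force: [0.6, 0.5, -1.0]
6417.5 [319.  171.5] [169.  46.] 90.0
yaw 0.1950389853493586 y at .5543 -0.2865329152293222 widths px [np.int32(40), np.int32(39), np.int32(39), np.int32(39), np.int32(39), np.int32(38), np.int32(38), np.int32(38), np.int32(38), np.int32(38), np.int32(37), np.int32(38)] rear [ 0.61742966 -0.27382257  0.046     ] [ 0.61884975 -0.2554924   0.046     ]
mat hsv inside/outside [ 15 123 206] [ 12 150 165]
mat corners predicted px [array([254.,  48.]), array([379.,  47.]), array([262., 267.]), array([373., 266.])]
```

```bash
python3 -m crank '[13,-46,0,0,0,0,1, 26,-92,0,0,0,1,1, 39,-138,0,0,0,2,1, 52,-184,0,0,0,3,1, 65,-230,0,0,0,3,1]' | grep -E 'pos|force: \['
python3 -m crank '[10,-45,0,0,0,1,1, 20,-90,0,0,0,2,1, 32,-135,0,0,0,2.4,1, 45,-180,0,0,0,2.4,1, 55,-220,0,0,0,2.4,1]' | grep -E 'pos|force: \['
python3 -c "
from h import *
goal([.5445,.1802,.2],down(.1))"
```

```text
position: [0.5278, -0.0528, 0.3419]
force: [1.7, 0.2, -0.0]
position: [0.5503, 0.1734, 0.3415]
force: [0.7, -0.9, 0.3]
shift [ -5.3  -7.6 141.5] turn [ 0.09 -0.12  0.29] t 25.3
```

```bash
python3 -m crank '[-5,-7,25,0,0,0.3,1, -5,-7,65,0,0,0.3,1, -5,-7,105,0,0,0.3,1, -5,-7,135,0,0,0.3,1, -5,-7,141,0,0,0.3,1]' | grep -E 'pos|force: \['
python3 - <<'E'
from h import *
from rig import optics
goal([.5445,.1802,.151],down(.1))
f=optics.grab_frame("wrist");v=f["image"].max(2)
# key tops dark within rows above fingers
for a,r,c in blobs(f,(v<50).astype(np.uint8),(140,180,500,266),150):
    x,y,w,h=cv2.boundingRect(c);print(a,(x,y,w,h),plane(f,(x+w/2,y+h/2),.052).round(4))
print("pred bar centre px",proj(f,[.5445,.1802,.052]).round(0),"square",proj(f,[.538,.236,.052]).round(0))
E
```

```text
position: [0.5435, 0.1766, 0.1973]
force: [-0.6, 0.3, 0.1]
shift [ 1.5 -3.6 46.3] turn [ 0.15  0.18 -0.02] t 25.8
1625.0 (189, 231, 53, 35) [0.5436 0.2353 0.052 ]
1477.5 (292, 212, 31, 54) [0.5545 0.1825 0.052 ]
269.0 (140, 236, 13, 30) [0.5381 0.2753 0.052 ]
pred bar centre px [310. 256.] square [214. 258.]
```

```bash
python3 -m crank '[1,-4.3,15,0,0,0,1, 1,-4.3,28,0,0,0,1, 1,-4.3,37,0,0,0,1, 1,-4.3,43,0,0,0,1, 1,-4.3,45,0,0,0,1]' | grep -E 'pos|ope|force: \['
python3 -m crank '[0,0,2,0,0,0,1, 0,0,4,0,0,0,1, 0,0,6,0,0,0,1, 0,0,7.5,0,0,0,1, 0,0,7.5,0,0,0,1]' | grep -E 'pos|ope|force: \['
```

```text
position: [0.5457, 0.1814, 0.1555]
force: [0.2, 0.1, 0.8]
opening: 0.003
position: [0.546, 0.1814, 0.1486]
force: [0.7, -0.7, 2.7]
opening: 0.008
```

```bash
python3 -m crank '[0,0,1.5,0,0,0,1, 0,0,3,0,0,0,1, 0,0,4.5,0,0,0,1, 0,0,5,0,0,0,1, 0,0,5,0,0,0,1]' | grep -E 'pos|ope|force: \['
python3 -m crank '[0,0,0.5,0,0,0,1, 0,0,0.7,0,0,0,1, 0,0,0.7,0,0,0,1, 0,0,0.7,0,0,0,1, 0,0,0.7,0,0,0,1]' | grep -E 'pos|ope|force: \['
python3 -m crank '[0,0,-5,0,0,0,1, 0,0,-20,0,0,0,1, 0,0,-60,0,0,0,1, 0,0,-105,0,0,0,1, 0,0,-140,0,0,0,1]' | grep -E 'pos|ope|force: \['
python3 - <<'E'
from h import *
from rig import optics
for n in("scene","top"):
    f=optics.grab_frame(n)["image"].astype(int);g=pickle.load(open(f"pics/{n}0.pkl","rb"))["image"].astype(int)
    h=pickle.load(open(f"pics/{n}10.pkl","rb"))["image"].astype(int)
    boxes={"scene":dict(tray=(335,312,425,370),clamp=(272,318,322,362),driver=(425,310,520,345),panel=(350,205,412,275),pink=(185,325,262,370),cup=(70,305,125,375)),"top":dict(tray=(245,135,312,185),clamp=(325,148,362,184),driver=(170,150,242,184),bigscanner=(452,222,502,310))}[n]
    for k,(a,b,c,d) in boxes.items(): print(n,k,"changed px",(np.abs(f-g)[b:d,a:c].max(2)>40).sum())
    mat={"scene":(215,222,292,310),"top":(345,195,412,288)}[n];a,b,c,d=mat;print(n,"scanner vs release",(np.abs(f-h)[b:d,a:c].max(2)>40).sum())
E
```

```text
position: [0.546, 0.1814, 0.1436]
force: [0.9, -0.7, 5.3]
opening: 0.006
position: [0.546, 0.1815, 0.1433]
force: [-3.7, -1.0, 12.5]
opening: 0.006
position: [0.5452, 0.182, 0.2859]
force: [0.2, 0.7, 0.3]
opening: 0.003
scene tray changed px 0
scene clamp changed px 0
scene driver changed px 0
scene panel changed px 1
scene pink changed px 0
scene cup changed px 1256
scene scanner vs release 1398
top tray changed px 0
top clamp changed px 0
top driver changed px 0
top bigscanner changed px 264
top scanner vs release 3502
```

Run:
```python
from h import *
from rig import optics
T=optics.grab_frame("top");S=optics.grab_frame("scene")
for n,f,b in(("scene",S,(60,300,135,380)),("top",T,(470,130,530,185))):
    for lab,g in(("before",pickle.load(open(f"pics/{n}0.pkl","rb"))),("now",f)):
        im=g["image"].astype(int);m=((im.max(2)-im.min(2)<40)&(im.max(2)>150)).astype(np.uint8)
        print(n,lab,[(a,np.round(r[0],1).tolist()) for a,r,c in blobs(g,m,b,80)][:2], im[b[1]:b[3],b[0]:b[2]].mean((0,1)).round(0))
# scanner on mat, top view: grey handle and cork
for n,f,b in(("top",T,(340,190,415,292)),):
    h=cv2.cvtColor(f["image"],cv2.COLOR_RGB2HSV);im=f["image"].astype(int);g=(im.max(2)-im.min(2)<25).astype(np.uint8)
    for a,r,c in blobs(f,g,b,200)[:2]:print("scanner",a,np.round(r[0],1),np.round(r[1],1),r[2],plane(f,r[0],.046).round(4))
    print("mat centre px",proj(f,[.5543,-.2825,.004]).round(1))
```

```text
scene before [(1095.0, [91.7, 338.2])] [164. 122.  92.]
scene now [(1193.0, [91.8, 337.8])] [146. 113.  88.]
top before [(667.0, [496.9, 158.2])] [146. 113.  86.]
top now [(679.0, [496.9, 158.3])] [146. 114.  87.]
scanner 764.5 [380.4 243. ] [57.5 17.7] 78.69007110595703 [ 0.5445 -0.2851  0.046 ]
mat centre px [377.6 240.9]
```

```bash
python3 -c "
from rig import order
print(order.finish_job())"
```

```text
the job is handed in; nothing more can be done
None
```

I pressed the round key, held the scanner hood on the barcode plate at about 4–5 N (roughly half in) for over 2 s, pressed the bar key, left the scanner upright on the middle of its mat, and handed the job in; the handover gave no verdict.

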